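# Mount and pin the indexing collar

## Robot

A 6-joint arm with a two-finger parallel gripper is mounted at the origin on a cart in front of the work surface, level with it; the furniture and walls round the work are solid. World frame = base frame: x ahead of the robot, y to its left, z up, the work surface at z = 0. Lengths are in mm, angles in rad, forces in N, time in s.
With the tool pointing down it reaches from about 250 to 775 mm from the base axis. Payload 4 kg.
Tool frame: the origin (TCP) lies at the very end of the fingers, on their centre line; the grasp point (between the pads) lies 19 mm behind it; z points along the fingers, y is the line along which they close (so a half turn about z gives the same grasp; the last joint's range is limited). The gripper opens to 94 mm and grips with 3 to 60 N. Pads are 16 mm wide; open, the fingers measure 119 mm over their backs; the gripper's body (75 mm by 177 mm) begins 78 mm behind the grasp point.
Start: joints at [1, 0.087, 1.371, -0, 1.684, -0.103], TCP at [248.02, 490.924, 205.506] pointing down, gripper open.
Joint ranges: [-3.1, 3.1], [-0.76, 2.03], [0.27, 2.55], [-1.08, 4.22], [0.17, 2.65], [-2.57, 2.57]. Speed limits (rad/s): [2.79, 2.79, 3.14, 3.14, 3.14, 3.14].

## Interface

Orientations are given as a 3x3 rotation matrix whose columns are the frame's x, y, z axes.
In Python, from rig import robot, effector, get_image, ticket, nets gives the robot as it stands. Calls block until the motion is done:
- robot.goto(position, orientation): joint-space move of the TCP to a pose.
- robot.move_l(position, attitude=None, max_speed=150, until_force=None): straight line of the TCP; attitude=None keeps the orientation; max_speed is the mean speed in mm/s. With until_force (N) it stops when the force on the tool has changed by that much, and returns True; else False.
- robot.goto_joints(angles): joint-space move.
- effector.set_gripper(opening): opening from 0.0 (shut) to 1.0 (fully open); the grip force is fixed at half the most; returns when the fingers have stopped.
- robot.hold(seconds).
- robot.ik(position, orientation): joint angles nearest the present ones, or None.
- get_image(name): name is "scene" or "top"; returns a dict with "img" (400x640x3 uint8, red, green, blue), "depth" (400x640 float32, mm along the optical axis (not along the pixel's ray), 0 where there is no reading), "intrinsics" (3x3 intrinsics, pixels), "k1" (the pictures are not rectified: a ray, as slopes to the right and down, at radius r is drawn at 1 + k1 r^2 times it, then the intrinsics apply), "cam_to_world" (4x4, takes a point from camera to world coordinates). Camera axes: x right, y down, z forward; pixel columns grow to the right and rows downward; lengths in mm; the calibration is good to about 2 mm. A picture is of the moment at which its call begins.
A pose or a line that the arm cannot do raises robot.PlanningError and nothing moves.
- ticket.close_job(): hands the job in; it is judged then, once.
Trained networks look in a picture, given as the dict that the camera call returned (one of the last four; its "shot" number tells which), for a name from the list of things; names that differ only in an ending like _2 or _b are one class to them, and where a whole thing is asked for, a point or a joint stands for the part that bears it (a point fixed in the world has none). Each returns a list of dicts, best first, with "conf" (0 to 1); they miss things now and then, are a little off and sometimes report something else, mostly with a low value. They report only what shows in the picture. A call takes as long as a camera call.
- nets.outline_of(picture, thing): "mask" (400x640 bool, what is visible of it) and "rect" ([left, top, right, bottom] in pixels, round what is visible of it).
Readings, each from a call of its own:
- robot.current_time_s(): time.
- robot.current_qpos(): joint angles.
- robot.current_joint_velocities(): joint speeds.
- robot.current_tau(): joint torques, N m.
- robot.current_tcp_pos(): TCP position.
- robot.current_eef_rot(): TCP orientation.
- robot.current_wrist_force(): force on the tool from outside, world axes, zero at the start.
- robot.current_wrist_torque(): the same for the moment, N m.
- robot.current_width(): opening from 0.0 (shut) to 1.0 (fully open).
- robot.current_grip_force(): force on a finger pad.
Only numpy, scipy, OpenCV 4.12 (cv2) and the standard library are available. Lean on these libraries where they do the work, as an engineer would, in place of code of your own. Each camera call takes 0.05 s, during which the arm holds its last target. There are 200 camera calls.

## Task

Set the brass indexing collar into the round socket of the bayonet base, with its arm going down through the loading notch. Then spin the seated collar, under the dark ring, until the hole in its arm lines up with the pin hole in the base, and pass the red-headed index pin down through both until its head is fully home on the arm. Leave the canister, the tape roll and the mouse where they are.

Things in the scene. Friction and masses are not known exactly. Their poses are not given: they have to be found in the camera images.
- base: Fixed bayonet base: aluminium plate 144 x 144 x 18 mm on the desk; origin at the centre of its underside, z up. A dark steel ring stands on it: wall radius 64 to 70 mm, with an inward lip radius 52 to 70 mm, lip underside 28 mm and top 33 mm above the desk, complete but for one loading notch on the base's own -x axis. Bolt heads 3 mm high at the corners.
- socket (a point): centre of the mouth of the socket (31 mm wide, through, in the plate's middle), on the plate's top face, 18 mm above the desk; axes as the base. The collar seated here turns freely with light friction and stays where it is left; there is no stop.
- notch (a point): middle of the loading notch, 61 mm from the socket's axis, on the plate's top face. The gap in the lip is about 34 mm wide at its inner edge and widens outward; a small yellow mark lies in it. The collar's arm passes the lip only here.
- base_hole (a point): centre of the pin hole's mouth (12.5 mm wide, through) on the plate's top face, 42 mm from the socket's axis, at +40 degrees from the base's +x towards its +y: seen from above, the collar's arm travels 140 degrees clockwise from the notch to it (or 220 the other way)
- collar: Loose collar, 0.13-0.21 kg; origin at the centre of its spigot's underside, z up the axis, +x along its arm. Steel spigot 29 mm diameter, z 0-14; brass flange 44 mm and one arm 24 mm wide, 60 mm long from the axis, z 14-21; black hub 28 mm diameter, z 21-56, to hold it by. Starts on the desk on its spigot, arm roughly towards the robot. Seated, its origin is 4 mm above the desk.
- collar_hole (a point): centre of the 13 mm through hole in the collar's arm, at the arm's lower face (collar frame x 42, z 14 mm). A white line on the hub's top points to it. With the collar seated, the arm lies on the plate and its end runs under the lip with 3 mm play.
- pin: Loose pin, 50 g; origin at the centre of its tip, z up. Steel shank 10 mm diameter, z 0-21, tip tapered over 3 mm; shoulder 16 mm, z 21-24; round red head with black bands 13 mm diameter, z 24-56, to hold it by. Starts upright in the pin block, origin 9 mm above the desk. Fully home its shoulder lies on the collar's arm and its origin is 4 mm above the desk.
- pin_block: Fixed blue plastic block 50 x 50 x 30 mm with a 13 mm through hole in the middle of its top, in which the pin starts; origin at the centre of its underside
- canister: bystander: black round objective canister with a white screw top, 40 mm diameter, 70 mm tall; origin at the centre of its underside
- tape: bystander: roll of blue tape lying flat, 54 mm wide, 19 mm tall; origin at the centre of its underside
- desk_mouse: bystander: black computer mouse, 114 x 58 x 38 mm; origin at the centre of its underside

How it is judged (in metres and radians):
On the way, in this order (a step that is already met when the one before it is completed fails the run):
1. the collar sits down in the socket, its flange on the plate (z of collar in the frame of socket below -0.0115 m and horizontal distance between collar and socket below 0.003 m and angle between collar's own z axis and vertical below 0.08 rad), for 0.1 s.
2. the collar, still seated, is spun until the hole in its arm lies over the pin hole in the base (within 3.5 mm) (z of collar in the frame of socket below -0.0115 m and horizontal distance between collar_hole and base_hole below 0.0035 m), for 0.1 s.
At the end, for the whole second after the job is handed in: collar seated in the socket (origin 11.5 mm or more below its mouth, within 3 mm of its axis), arm hole within 4.5 mm of the base's pin hole, the pin upright through both (tip 11.5 mm or more below the plate's top, within 3 mm of the hole's centre), all at rest (z of pin in the frame of base_hole below -0.0115 m and horizontal distance between pin and base_hole below 0.003 m and angle between pin's own z axis and vertical below 0.15 rad and z of collar in the frame of socket below -0.0115 m and horizontal distance between collar and socket below 0.003 m and horizontal distance between collar_hole and base_hole below 0.0045 m and linear speed of each of pin, collar below 0.02 m/s); the robot touches nothing.
It fails at once if the canister, the tape roll or the mouse is moved by more than 30 mm (distance of any of canister, tape, desk_mouse from where it was at the start of the episode above 0.03 m).
It also fails if it takes over 69 s, if anything falls off the work surface, if the arm or the gripper's body presses on something with over 40 N, if the wrist force passes 120 N, or if a joint passes its speed limit or range.

## Working session

There is one attempt and no reset: what is moved stays moved. The work goes in short steps, each a Python script; the robot and the scene stay as the last script left them, time stands still between calls to the robot, and variables do not carry over. Pictures are saved under pics/ and viewed, at most 10 in all, crops included, and the job is handed in when it is done.

```bash
mkdir -p pics; ls; cat > h.py <<'E'
import numpy as np, cv2
from rig import robot, effector, get_image, ticket, nets
def save(p,n): cv2.imwrite('pics/'+n+'.png',cv2.cvtColor(p['img'],cv2.COLOR_RGB2BGR))
def rays(p,uv):
    K=p['intrinsics'];uv=np.asarray(uv,float).reshape(-1,1,2)
    return cv2.undistortPoints(uv,K,np.array([p['k1'],0,0,0.]))[:,0]
def world(p,uv,z=None):
    """pixels -> world; on plane z if given else by depth"""
    uv=np.asarray(uv,float).reshape(-1,2);n=rays(p,uv);T=p['cam_to_world']
    d=np.c_[n,np.ones(len(n))]@T[:3,:3].T;o=T[:3,3]
    if z is None:
        D=p['depth'][uv[:,1].round().astype(int),uv[:,0].round().astype(int)]
        return o+d*D[:,None]
    return o+d*((z-o[2])/d[:,2])[:,None]
def cloud(p,mask):
    v,u=np.nonzero(mask&(p['depth']>0));return world(p,np.c_[u,v])
E
python3 - <<'E'
from h import *
for c in('top','scene'):
    p=get_image(c);save(p,c+'0');print(c,p['cam_to_world'].round(3).tolist(),p['intrinsics'].round(1).tolist(),p['k1'])
    for t in('base','collar','pin','pin_block','canister','tape','desk_mouse'):
        for r in nets.outline_of(p,t)[:2]:
            P=cloud(p,r['mask']);print(t,round(r['conf'],2),np.round(r['rect']), np.median(P,0).round(),np.percentile(P,2,axis=0).round(),np.percentile(P,98,axis=0).round())
E
```

```text
pics
top [[0.015, -0.979, 0.202, 262.134], [-1.0, -0.016, -0.002, -45.389], [0.005, -0.202, -0.979, 1204.779], [0.0, 0.0, 0.0, 1.0]] [[430.2, 0.0, 324.7], [0.0, 430.2, 199.6], [0.0, 0.0, 1.0]] -0.021920283350384123
base 0.93 [261. 183. 329. 251.] [458.  36.  18.] [383. -40.   4.] [537. 115.  35.]
collar 0.72 [217. 210. 236. 233.] [452. 227.  21.] [406. 213.  -3.] [484. 248.  57.]
collar 0.21 [209. 139. 228. 157.] [641. 254.  60.] [630. 241.  -0.] [673. 274.  72.]
pin_block 0.57 [359. 228. 384. 254.] [ 394. -174.   28.] [ 369. -204.   -3.] [ 423. -149.   34.]
pin_block 0.29 [218. 205. 230. 235.] [452. 226.  21.] [406. 213.  15.] [481. 243.  58.]
canister 0.51 [209. 140. 226. 154.] [641. 254.  60.] [629. 241.  -0.] [669. 273.  73.]
tape 0.81 [241. 141. 260. 163.] [647. 167.  17.] [620. 143.  -2.] [674. 195.  23.]
desk_mouse 0.71 [419. 213. 449. 252.] [ 419. -342.   28.] [ 376. -380.    0.] [ 467. -315.   37.]
scene [[0.674, -0.55, 0.493, 72.745], [-0.738, -0.506, 0.446, -448.922], [0.004, -0.665, -0.747, 722.862], [0.0, 0.0, 0.0, 1.0]] [[392.1, 0.0, 315.7], [0.0, 392.1, 201.1], [0.0, 0
[... 301 characters left out ...]
56 [208. 152. 233. 182.] [452. 218.  22.] [405. 206.   0.] [478. 241.  57.]
pin 0.48 [322. 265. 329. 277.] [ 392. -185.   58.] [ 389. -188.   34.] [ 399. -178.   66.]
pin_block 0.81 [306. 260. 340. 297.] [ 386. -189.   29.] [ 367. -209.    4.] [ 423. -157.   33.]
canister 0.62 [262. 109. 275. 137.] [638. 244.  43.] [628. 236.   1.] [660. 266.  72.]
canister 0.23 [234. 176. 315. 242.] [453.  23.  19.] [378. -51.   0.] [527. 111.  35.]
tape 0.75 [280. 138. 298. 158.] [641. 157.  18.] [617. 138.   3.] [668. 185.  22.]
tape 0.73 [237. 179. 314. 246.] [453.  23.  19.] [377. -50.   4.] [525. 103.  35.]
desk_mouse 0.6 [381. 292. 419. 348.] [ 412. -354.   30.] [ 375. -383.    6.] [ 469. -322.   38.]
```

```bash
python3 - <<'E'
import cv2
a=cv2.imread('pics/top0.png');cv2.imwrite('pics/topc.png',cv2.resize(a[175:260,205:335],None,fx=6,fy=6,interpolation=cv2.INTER_CUBIC))
a=cv2.imread('pics/scene0.png');cv2.imwrite('pics/scenec.png',cv2.resize(a[145:255,195:325],None,fx=5,fy=5,interpolation=cv2.INTER_CUBIC))
E
```

```text
(no output)
```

View pics/topc.png

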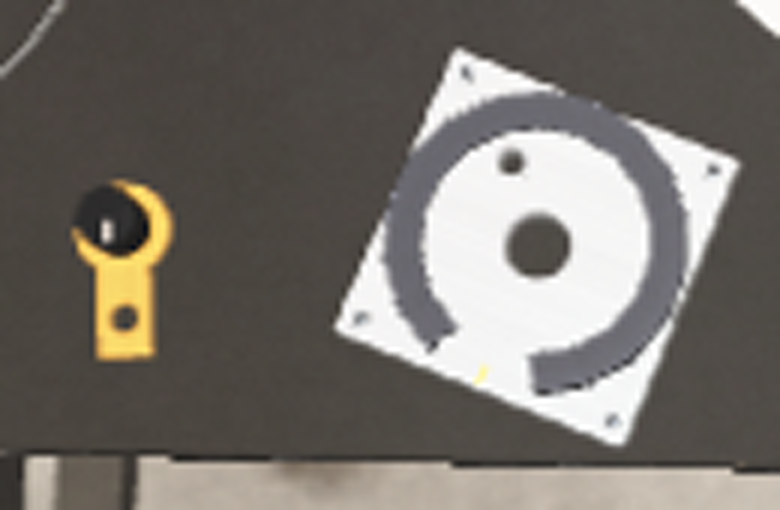

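View pics/scenec.png

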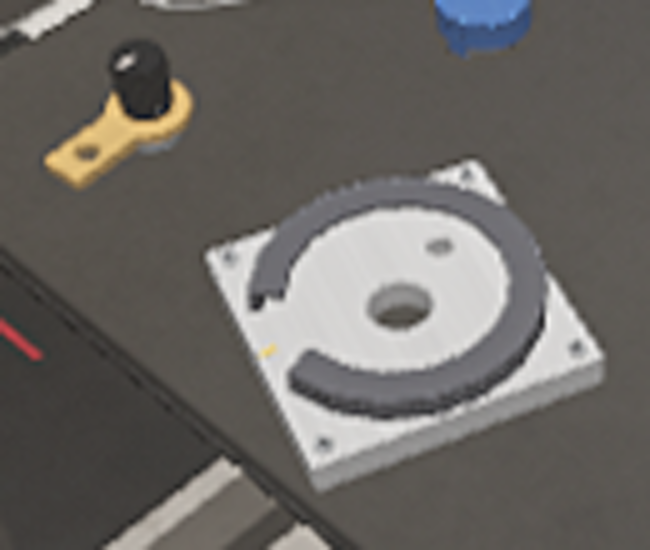

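View pics/scene0.png

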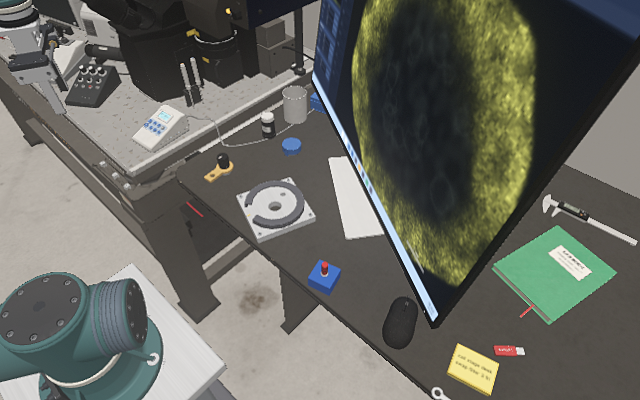

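```bash
cat > m.py <<'E'
from h import *
def blob(p,x0,y0,x1,y1,fn,pick=None):
    "largest blob where fn(img) true, in 8x upsampled crop -> subpixel centre uv of contour"
    c=cv2.resize(p['img'][y0:y1,x0:x1],None,fx=8,fy=8,interpolation=cv2.INTER_CUBIC).astype(int)
    m=fn(c).astype(np.uint8);n,l,s,ce=cv2.connectedComponentsWithStats(m)
    o=[]
    for i in range(1,n):
        if s[i][4]<64*4: continue
        k=cv2.findContours((l==i).astype(np.uint8),cv2.RETR_EXTERNAL,cv2.CHAIN_APPROX_NONE)[0][0]
        M=cv2.moments(k);e=np.array([M['m10'],M['m01']])/M['m00']
        o.append((((e+.5)/8-.5+[x0,y0]).round(2),s[i][4]/64))
    return o
E
python3 - <<'E'
from m import *
gray=lambda t:(lambda c:c.sum(2)<3*t)
for c in('top','scene'):
    p=get_image(c); T=c=='top'
    for nm,box,fn,z in [('socket',(285,205,305,227) if T else (265,198,286,215),gray(165),18),
        ('bhole',(285,197,296,206) if T else (278,189,288,198),gray(165),18),
        ('hub',(214,203,238,218) if T else (212,150,232,171),lambda c:(c.max(2)<75)&(c.max(2)-c.min(2)<30),56),
        ('chole',(222,223,230,233) if T else (208,172,217,180),lambda c:(c[...,0]<150),21),
        ('brass',(212,200,240,240) if T else (200,150,240,188),lambda c:(c[...,0]-c[...,2]>60),21),
        ('red',(355,220,390,260) if T else (315,255,335,285),lambda c:(c[...,0]-c[...,1]>60),60)]:
        for uv,a in blob(p,*box,fn): print(c,nm,uv,round(a,1),world(p,uv,z).round(1)[0])
    r=nets.outline_of(p,'base')[0]['mask']
    v,u=np.mgrid[0:400,0:640];W=cloud(p,p['depth']>0)
    s=(W[:,2]>70)&(W[:,0]>200)&(W[:,0]<700)&(abs(W[:,1])<500)
    H=W[s]
    for y in range(-500,500,100):
        q=H[(H[:,1]>=y)&(H[:,1]<y+100)]
        if len(q): print('tall y',y,'xmin',np.percentile(q[:,0],2).round(),'zmax',q[:,2].max().round(),len(q))
E
python3 - <<'E'
import cv2
a=cv2.imread('pics/top0.png');cv2.imwrite('pics/topd.png',cv2.resize(a[120:270,190:460],None,fx=2.9,fy=2.9))
E
```

```text
top socket [294.25 215.6 ] 92.0 [460.   36.8  18. ]
top bhole [286.1  197.29] 5.6 [511.9  61.3  18. ]
top bhole [289.84 201.65] 13.3 [499.6  50.3  18. ]
top hub [231.51 204.11] 33.3 [482.6 205.7  56. ]
top hub [221.27 211.06] 122.8 [463.  232.4  56. ]
top hub [235.15 211.93] 27.5 [461.2 194.6  56. ]
top chole [225.39 227.58] 13.0 [422.8 226.5  21. ]
top brass [225.99 221.76] 233.8 [439.1 225.8  21. ]
top red [372.81 237.94] 20.2 [ 395.9 -177.6   60. ]
tall y -500 xmin 395.0 zmax 651.0 3178
tall y -400 xmin 410.0 zmax 651.0 10146
tall y -300 xmin 473.0 zmax 652.0 9729
tall y -200 xmin 535.0 zmax 651.0 9290
tall y -100 xmin 597.0 zmax 651.0 7920
tall y 0 xmin 651.0 zmax 549.0 1914
tall y 200 xmin 631.0 zmax 75.0 29
tall y 300 xmin 202.0 zmax 590.0 4451
tall y 400 xmin 214.0 zmax 591.0 6377
scene socket [274.51 205.92] 95.7 [460.2  33.1  18. ]
scene bhole [282.54 193.87] 11.4 [500.5  47.   18. ]
scene hub [222.76 160.14] 147.1 [456.5 212.9  56. ]
scene chole [212.11 175.19] 8.4 [422.6 223.   21. ]
scene chole [215.28 178.62] 4.9 [420.4 207.2  21. ]
scene brass [217.49 172.19] 214.7 [438.7 221.6  21. ]
scene red [324.46 264.6 ] 37.5 [ 397.7 -179.7   60. ]
scene red [324.51 272.88] 6.4 [ 383.7 -192.3   60. ]
tall y -500 xmin 394.0 zmax 613.0 14666
tall y -400 xmin 409.0 zmax 602.0 24105
tall y -300 xmin 469.0 zmax 559.0 12303
tall y -200 xmin 530.0 zmax 516.0 6892
tall y -100 xmin 592.0 zmax 474.0 4079
tall y 0 xmin 650.0 zmax 430.0 1544
tall y 200 xmin 633.0 zmax 72.0 29
tall y 300 xmin 236.0 zmax 351.0 2133
tall y 400 xmin 206.0 zmax 443.0 6471
```

View pics/topd.png

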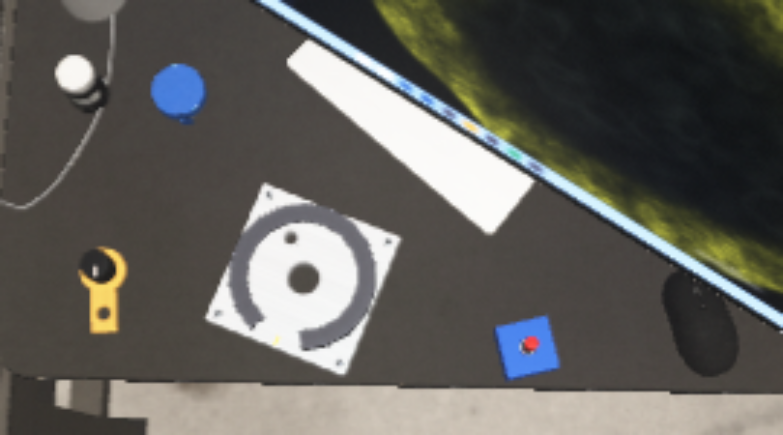

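```bash
cat >> m.py <<'E'
def R(d):
    "tool down, yaw d degrees (tool x axis heading)"
    a=np.radians(d);return np.array([[np.cos(a),np.sin(a),0],[np.sin(a),-np.cos(a),0],[0,0,-1.]])
def brass(p,box,z=21):
    "world points (on plane z) of brass edge and arm hole from upsampled crop"
    x0,y0,x1,y1=box
    c=cv2.resize(p['img'][y0:y1,x0:x1],None,fx=8,fy=8,interpolation=cv2.INTER_CUBIC).astype(int)
    v,u=np.nonzero(c[...,0]-c[...,2]>60)
    return world(p,(np.c_[u,v]+.5)/8-.5+[x0,y0],z)[:,:2]
E
python3 - <<'E'
from m import *
for c in('top','scene'):
    p=get_image(c);T=c=='top'
    B=brass(p,(212,200,240,240) if T else (200,150,240,188))
    xm=B[:,0].min();print(c,'arm end x',xm.round(1))
    xs=np.arange(xm+3,xm+34,1);mid=[];w=[]
    for x in xs:
        y=B[abs(B[:,0]-x)<.7,1];lo,hi=np.percentile(y,[1,99]);mid.append((lo+hi)/2);w.append(hi-lo)
    k=np.polyfit(xs,mid,1);print('slope deg',np.degrees(np.arctan(k[0])).round(2),'y at end+18',np.polyval(k,xm+18).round(1),'axis y',np.polyval(k,xm+60).round(1),'w',np.mean(w).round(1),'xmax',B[:,0].max().round(1))
    # plate: bright rect
    x0,y0,x1,y1=(255,178,334,256) if T else (230,172,322,250)
    g=cv2.resize(p['img'][y0:y1,x0:x1],None,fx=8,fy=8,interpolation=cv2.INTER_CUBIC).min(2)
    m=(g>(145)).astype(np.uint8)
    n,l,s,_=cv2.connectedComponentsWithStats(m);i=1+s[1:,4].argmax()
    k=cv2.convexHull(cv2.findContours((l==i).astype(np.uint8),cv2.RETR_EXTERNAL,cv2.CHAIN_APPROX_NONE)[0][0])[:,0]
    W=world(p,(k+.5)/8-.5+[x0,y0],18)[:,:2].astype(np.float32)
    r=cv2.minAreaRect(W);print('plate',r,cv2.boxPoints(r).round(1).tolist())
q=robot.current_qpos();print(robot.current_time_s())
for xyz in((464,225,60),(460,35,60)):
  for d in range(-180,181,30):
    s=robot.ik(xyz,R(d));print(xyz[1],d,None if s is None else np.round(s,2))
E
```

```text
top arm end x 403.2
slope deg 4.38 y at end+18 226.5 axis y 229.7 w 27.0 xmax 487.7
plate ((452.32977294921875, 40.113914489746094), (146.69631958007812, 128.8070831298828), 68.78062438964844) [[365.70001220703125, -5.0], [485.79998779296875, -51.599998474121094], [538.9000244140625, 85.19999694824219], [418.79998779296875, 131.8000030517578]]
scene arm end x 402.5
slope deg 4.95 y at end+18 222.6 axis y 226.3 w 29.1 xmax 487.8
plate ((459.4463195800781, 29.78435516357422), (157.2557373046875, 146.3588104248047), 69.02256774902344) [[363.0, -17.399999618530273], [499.6000061035156, -69.80000305175781], [555.9000244140625, 77.0], [419.29998779296875, 129.39999389648438]]
1.1
225 -180 [ 0.34  0.09  1.66 -0.    1.39 -1.23]
225 -150 [ 0.34  0.09  1.66 -0.    1.39 -1.75]
225 -120 [ 0.34  0.09  1.66 -0.    1.39 -2.28]
225 -90 None
225 -60 None
225 -30 [ 0.34  0.09  1.66 -0.    1.39  2.44]
225 0 [ 0.34  0.09  1.66 -0.    1.39  1.91]
225 30 [ 0.34  0.09  1.66 -0.    1.39  1.39]
225 60 [ 0.34  0.09  1.66 -0.    1.39  0.87]
225 90 [ 0.34  0.09  1.66 -0.    1.39  0.34]
225 120 [ 0.34  0.09  1.66 -0.    1.39 -0.18]
225 150 [ 0.34  0.09  1.66 -0.    1.39 -0.71]
225 180 [ 0.34  0.09  1.66 -0.    1.39 -1.23]
35 -180 [-0.05 -0.03  1.79 -0.    1.39 -1.62]
35 -150 [-0.05 -0.03  1.79 -0.    1.39 -2.14]
35 -120 None
35 -90 None
35 -60 None
35 -30 [-0.05 -0.03  1.79 -0.    1.39  2.05]
35 0 [-0.05 -0.03  1.79 -0.    1.39  1.52]
35 30 [-0.05 -0.03  1.79 -0.    1.39  1.  ]
35 60 [-0.05 -0.03  1.79 -0.    1.39  0.48]
35 90 [-0.05 -0.03  1.79 -0.    1.39 -0.05]
35 120 [-0.05 -0.03  1.79 -0.    1.39 -0.57]
35 150 [-0.05 -0.03  1.79 -0.    1.39 -1.09]
35 180 [-0.05 -0.03  1.79 -0.    1.39 -1.62]
```

```bash
python3 - <<'E'
from m import *
X=np.array([464.4,228.])
effector.set_gripper(.7)
robot.goto([*X,110],R(60))
robot.move_l([*X,28],max_speed=120)
effector.set_gripper(0.0);print(robot.current_width(),robot.current_grip_force())
effector.set_gripper(.45)
# look at where it is after first squeeze is not needed; turn about the tool axis
robot.goto([*X,28],R(150))
effector.set_gripper(0.0);print(robot.current_width(),robot.current_grip_force(),robot.current_tcp_pos(),robot.current_qpos().round(3))
for c in('top','scene'): save(get_image(c),c+'1')
print(robot.current_time_s())
a=cv2.imread('pics/scene1.png');cv2.imwrite('pics/s1c.png',cv2.resize(a[90:210,140:300],None,fx=4,fy=4,interpolation=cv2.INTER_CUBIC))
E
```

```text
0.293098192631261 29.996916353702545
0.2938594174777639 29.947170317173004 [464.45992558 228.08489696  28.00383251] [ 0.347  0.121  1.697  0.     1.324 -0.7  ]
6.925
```

View pics/s1c.png

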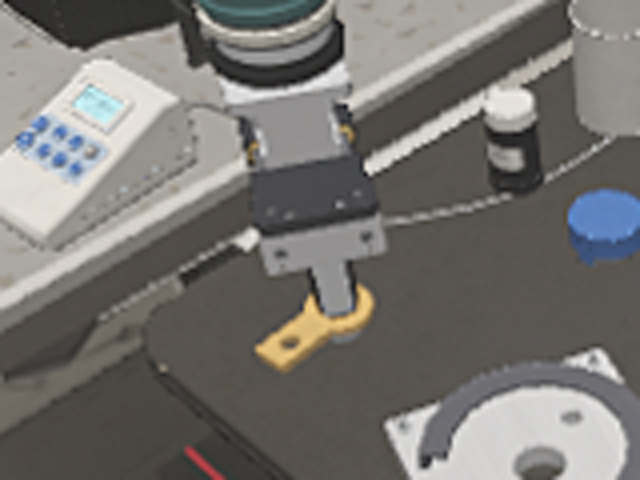

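```bash
python3 - <<'E'
from m import *
for c in('top','scene'):
    p=get_image(c);T=c=='top'
    for uv,a in blob(p,*((222,222,230,233) if T else (206,170,219,182)),lambda c:(c[...,0]<150)): print(c,uv,a,world(p,uv,21).round(1))
    B=brass(p,(212,200,240,240) if T else (200,150,240,188));xm=B[:,0].min()
    xs=np.arange(xm+3,xm+30,1);mid=[]
    for x in xs:
        y=B[abs(B[:,0]-x)<.7,1];lo,hi=np.percentile(y,[1,99]);mid.append((lo+hi)/2)
    k=np.polyfit(xs,mid,1);print('slope',np.degrees(np.arctan(k[0])).round(2),np.polyval(k,xm+18).round(1),xm)
E
```

```text
top [225.5 227. ] 88.0 [[424.4 226.3  21. ]]Traceback (most recent call last):
  File "<stdin>", line 8, in <module>
    return _quantile_unchecked(
        a, q, axis, out, overwrite_input, method, keepdims, weights)
    return _ureduce(a,
                    func=_quantile_ureduce_func,
    ...<5 lines>...
                    overwrite_input=overwrite_input,
                    method=method)
    r = func(a, **kwargs)
    result = _quantile(arr,
                       quantiles=q,
    ...<2 lines>...
                       out=out,
                       weights=wgt)
    slices_having_nans = np.isnan(arr[-1, ...])
                                  ~~~^^^^^^^^^
IndexError: index -1 is out of bounds for axis 0 with size 0
```

```bash
python3 - <<'E'
from m import *
p=get_image('scene')
for uv,a in blob(p,206,170,219,182,lambda c:(c[...,0]<150)): print(uv,a,world(p,uv,21).round(1))
B=brass(p,(200,150,240,188));xm=B[:,0].min();xs=np.arange(xm+3,xm+28,1);mid=[]
for x in xs:
    y=B[abs(B[:,0]-x)<.7,1];lo,hi=np.percentile(y,[1,99]);mid.append((lo+hi)/2)
k=np.polyfit(xs,mid,1);print('slope',np.degrees(np.arctan(k[0])).round(2),np.polyval(k,xm+18).round(1),xm)
robot.move_l([464.4,228,90],max_speed=150)
yaw=150-(180+4.6-158.9)
robot.goto([460.1,35,90],R(yaw))
print(yaw,robot.current_tcp_pos(),robot.current_qpos().round(3),robot.current_wrist_force().round(1),robot.current_time_s())
for c in('top','scene'):
    p=get_image(c);save(p,c+'2')
a=cv2.imread('pics/scene2.png');b=cv2.imread('pics/top2.png')
f=lambda i:cv2.resize(i,(400,400),interpolation=cv2.INTER_CUBIC)
cv2.imwrite('pics/b2.png',np.hstack([f(a[150:250,225:325]),f(b[160:260,245:345])]))
E
```

```text
[207.84 171.27] 18.65625 [[424.  242.5  21. ]]
[212.08 175.4 ] 8.21875 [[422.1 222.4  21. ]]
[215.83 179.49] 24.203125 [[419.4 203.7  21. ]]
[206.75 180.64] 4.796875 [[401.4 217.2  21. ]]
slope 5.82 222.2 402.2555242616519
124.30000000000001 [459.76569753  35.66936795  89.29727637] [-4.60e-02 -5.70e-02  1.75e+00  1.00e-03  1.45e+00 -6.46e-01] [ 0.7  0.2 -1.1] 8.3833
```

View pics/b2.png

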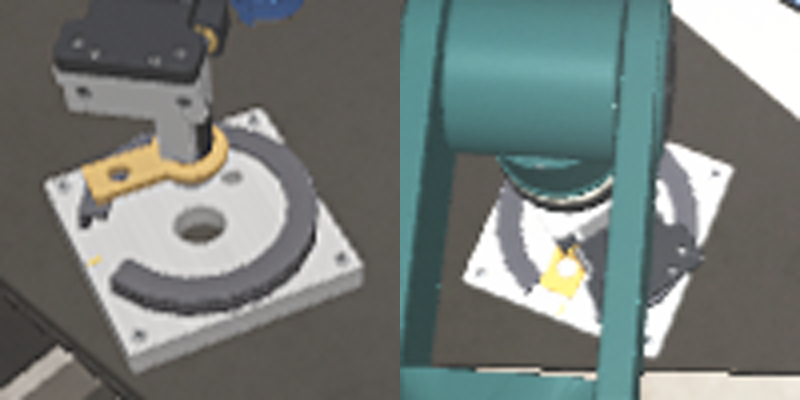

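```bash
python3 - <<'E'
from m import *
robot.goto([460.1,35,52],R(123.5));robot.hold(.3)
t=robot.current_tcp_pos();print(t.round(2))
zt=t[2]-28+21
p=get_image('scene')
B=brass(p,(235,165,290,215),zt)
for uv,a in blob(p,235,180,275,225,lambda c:(c[...,0]<150)&(c[...,0]-c[...,2]>8)): 
    w=world(p,uv,zt)[0]; d=w[:2]+[0,1.7]-t[:2]
    if 6<a<40:print(uv,a,w.round(1),np.hypot(*d).round(1),np.degrees(np.arctan2(d[1],d[0])).round(1))
offs=[(0,0)]+[(r*np.cos(a),r*np.sin(a)) for r in(1.2,2.2,3.2) for a in np.arange(0,2*np.pi,1.0/r)]
for i,(dx,dy) in enumerate(offs):
    x,y=460.1+dx,35+dy
    robot.move_l([x,y,48.5],max_speed=60)
    hit=robot.move_l([x,y,32],max_speed=40,until_force=10)
    z=robot.current_tcp_pos()[2];f=robot.current_wrist_force()
    print(i,round(dx,1),round(dy,1),hit,robot.current_tcp_pos().round(2),f.round(1),round(robot.current_time_s(),1),flush=True)
    if z<42 or i>9: break
save(get_image('scene'),'scene3')
E
```

```text
[461.14  35.11  53.44]
[270.81 205.62] 9.1875 [439.5  20.6  46.4] 25.2 -149.3
[272.56 208.79] 6.765625 [435.6  10.7  46.4] 34.2 -138.3
0 0 0 True [459.94  35.12  31.72] [-0.2 -0.1  4.3] 9.8
```

```bash
python3 - <<'E'
from m import *
robot.hold(.2);t=robot.current_tcp_pos();print(t.round(2),robot.current_wrist_force().round(1))
p=get_image('scene');save(p,'s4')
cv2.imwrite('pics/s4c.png',cv2.resize(cv2.imread('pics/s4.png')[160:250,225:325],None,fx=6,fy=6,interpolation=cv2.INTER_CUBIC))
for uv,a in blob(p,240,190,275,225,lambda c:(c[...,0]<150)&(c[...,0]-c[...,2]>8)): 
    w=world(p,uv,25)[0]; d=w[:2]+[0,1.7]-t[:2]
    print(uv,a,w.round(1),np.hypot(*d).round(1),np.degrees(np.arctan2(d[1],d[0])).round(1))
E
```

```text
[459.93  35.13  31.73] [1.3 0.1 5.2]
[240.78 191.17] 7.84375 [433.6 123.3  25. ] 93.6 106.3
[242.38 218.67] 74.546875 [379.8  54.4  25. ] 82.8 165.3
[256.22 215.39] 5.90625 [407.8  38.4  25. ] 52.3 174.5
```

View pics/s4c.png

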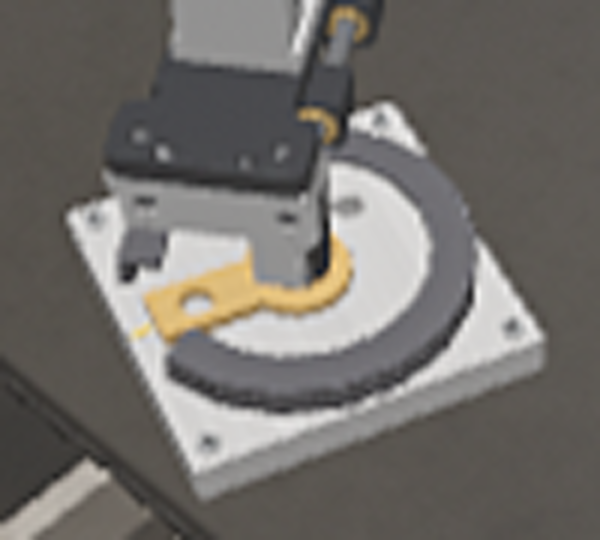

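```bash
python3 - <<'E'
from m import *
p=get_image('scene');w=world(p,[[257.4,209.25]],25)[0];d=w[:2]+[0,1.7]-[459.93,35.13]
print(w.round(1),np.hypot(*d),np.degrees(np.arctan2(d[1],d[0])))
q0=robot.current_qpos().copy()
for k in(35,70,105,140):
    q=q0.copy();q[5]+=np.radians(k);robot.goto_joints(q)
    print(k,robot.current_tcp_pos().round(2),robot.current_wrist_force().round(1),robot.current_wrist_torque().round(2),round(robot.current_time_s(),1))
robot.hold(.3)
p=get_image('scene');save(p,'s5')
t=get_image('top');save(t,'t5')
f=lambda i:cv2.resize(i,(400,400),interpolation=cv2.INTER_CUBIC)
cv2.imwrite('pics/b5.png',np.hstack([f(cv2.imread('pics/s5.png')[160:240,235:315]),f(cv2.imread('pics/t5.png')[175:255,255:335])]))
E
```

```text
[422.2  50.3  25. ] 41.36327341251679 155.92827160738312
35 [460.2   34.67  31.73] [ 0.9 -2.1  3.3] [-0.4  -0.09  0.01] 10.8
70 [459.94  35.02  31.72] [-0.  -0.7  4.1] [-0.35  0.05 -0.04] 11.4
105 [460.04  35.32  31.74] [ 1.  -1.   2.2] [-0.16 -0.04 -0.03] 12.1
140 [459.96  35.18  31.72] [ 0.6 -0.8  4.1] [-0.13 -0.01 -0.05] 12.7
```

View pics/b5.png

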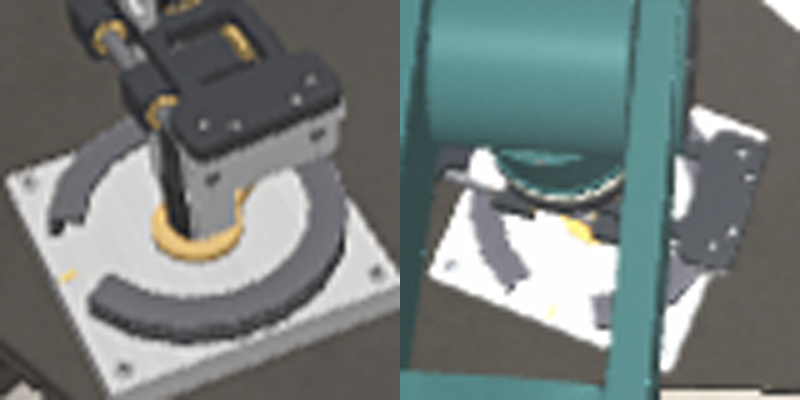

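```bash
python3 - <<'E'
from m import *
effector.set_gripper(.5)
t=robot.current_tcp_pos();robot.move_l([t[0],t[1],90],max_speed=150)
robot.goto([390,-175,140],R(90));robot.hold(.2)
p=get_image('scene');save(p,'s6');t=get_image('top');save(t,'t6')
cs=cv2.imread('pics/s6.png')[175:225,250:300];ct=cv2.imread('pics/t6.png')[185:235,270:320]
f=lambda i:cv2.resize(i,(400,400),interpolation=cv2.INTER_CUBIC)
cv2.imwrite('pics/b6.png',np.hstack([f(cs),f(ct)]));print(robot.current_time_s())
for c,q,b,box in(('top',t,1.8,(284,194,298,210)),('scene',p,-1.7,(272,186,292,202))):
    for uv,a in blob(q,*box,lambda c:(c[...,0]<150)):
        w=world(q,uv,25)[0];d=w[:2]-[0,b]-[459.95,35.15]
        print(c,uv,a,w.round(1),np.hypot(*d).round(1),np.degrees(np.arctan2(d[1],d[0])).round(1))
E
```

```text
16.4917
top [289.45 195.19] 43.53125 [516.6  51.4  25. ] 58.5 14.3
top [289.92 201.63] 7.40625 [498.2  49.5  25. ] 40.3 18.2
scene [285.78 187.14] 38.71875 [517.4  52.3  25. ] 60.4 18.2
scene [275.32 196.34] 82.03125 [478.8  49.1  25. ] 24.5 39.7
scene [289.97 200.21] 8.875 [493.8  14.3  25. ] 38.9 -29.5
```

View pics/b6.png

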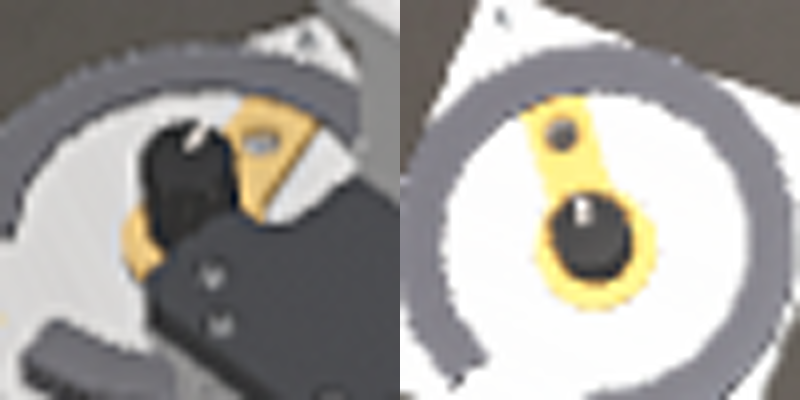

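```bash
python3 - <<'E'
from m import *
p=get_image('scene');w=world(p,[[282.3,192.06]],25)[0];d=w[:2]+[0,1.7]-[459.95,35.15];print('scene arm',np.hypot(*d).round(1),np.degrees(np.arctan2(d[1],d[0])).round(1))
X=[396.5,-178.7]
robot.goto([*X,100],R(108.9));robot.move_l([*X,40],max_speed=100)
f=lambda s:print(s,robot.current_tcp_pos().round(2),robot.current_wrist_force().round(1),np.round([robot.current_width()*94,robot.current_grip_force(),robot.current_time_s()],1),flush=True)
f('down');effector.set_gripper(0);f('sq1')
effector.set_gripper(.35);robot.goto([*X,40],R(18.9));f('turn')
effector.set_gripper(0);f('sq2')
save(get_image('scene'),'s7')
E
```

```text
scene arm 42.2 18.4
down [ 397.02 -179.03   40.72] [ 0.1 -1.1  0.1] [46.7  0.  17.7]
sq1 [ 396.56 -178.77   40.16] [-0.6  0.9  1.6] [12.3 30.  18.3]
turn [ 396.49 -178.7    39.99] [-0.1 -0.1 -0.2] [32.7  0.  20.3]
sq2 [ 396.52 -178.76   40.01] [ 0.2 -0.3  0. ] [12.3 30.  20.7]
```

```bash
cat > ins.py <<'E'
from m import *
P=np.array([459.95,35.15])+42*np.array([np.cos(np.radians(18.9)),np.sin(np.radians(18.9))])
X=[396.5,-178.7]
robot.move_l([*X,105],max_speed=150)
robot.goto([*P,105],R(18.9));robot.move_l([*P,62],max_speed=100);robot.hold(.2)
print(P,robot.current_tcp_pos().round(2),robot.current_wrist_force().round(1))
offs=[(0,0)]+[(r*np.cos(a),r*np.sin(a)) for r in(1.2,2.2) for a in np.arange(0,2*np.pi,1.0/r)]
for i,(dx,dy) in enumerate(offs):
    x,y=P+[dx,dy]
    robot.move_l([x,y,58],max_speed=60)
    hit=robot.move_l([x,y,34.5],max_speed=40,until_force=8)
    robot.hold(.1);t=robot.current_tcp_pos()
    print(i,round(dx,1),round(dy,1),hit,t.round(2),robot.current_wrist_force().round(1),round(robot.current_time_s(),1),flush=True)
    if t[2]<45 or robot.current_time_s()>45: break
save(get_image('scene'),'s8');save(get_image('top'),'t8')
E
python3 ins.py
```

```text
[499.68558507  48.75453156] [500.42  48.64  62.99] [-0.4 -0.7 -1.6]
0 0 0 True [499.43  48.78  34.94] [-0.2 -0.2  5.1] 24.0
```

```bash
python3 - <<'E'
from m import *
effector.set_gripper(.3);t=robot.current_tcp_pos()
robot.move_l([t[0],t[1],110],max_speed=120)
robot.goto([390,-150,180],R(60));robot.hold(.3)
save(get_image('scene'),'s9');p=get_image('top');save(p,'t9');print(robot.current_time_s())
f=lambda i:cv2.resize(i,(400,400),interpolation=cv2.INTER_CUBIC)
cv2.imwrite('pics/b9.png',np.hstack([f(cv2.imread('pics/s9.png')[160:240,235:315]),f(cv2.imread('pics/t9.png')[185:235,270:320])]))
for uv,a in blob(p,280,190,300,212,lambda c:(c[...,0]-c[...,1]>60)&(c[...,1]<110)): print(uv,a,world(p,uv,58).round(1))
for r in nets.outline_of(p,'pin')[:1]: W=cloud(p,r['mask']);print(r['conf'],W.max(0),np.median(W,0))
E
```

```text
26.9083
[288.72 199.31] 18.515625 [[498.   50.4  58. ]]
```

View pics/b9.png

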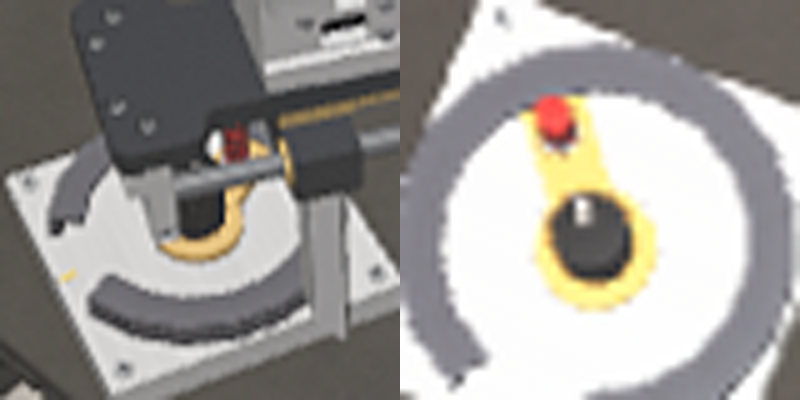

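```bash
python3 - <<'E'
from m import *
p=get_image('top');W=cloud(p,(lambda i:(i[...,0]-i[...,1]>60)&(i[...,1]<120))(p['img'].astype(int)))
W=W[(abs(W[:,0]-499)<25)&(abs(W[:,1]-50)<25)];print(len(W),W.max(0).round(1))
print(ticket.close_job())
E
```

```text
18 [508.4  56.9  63.2]
the job is handed in; nothing more can be done
None
```

I handed the job in at about 27 s. The collar is seated and spun so its arm hole lies over the base's pin hole, to within about 1° by camera. The pin is through both, with contact at the expected home height. I did not go near the canister, tape roll or mouse, but did not check them in a final picture; the verdict was not shown.

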